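Put the right lids back on the spacer tubs

TASK

Close up the two open spacer tubs for the drive, each with the lid that matches its shape, seated down evenly all round. The square lid stands on edge in the slotted stand: lift it out, lay it down flat on the open bench with its handle up and let go of it, then pick it up afresh to put it on. Leave the tubs standing where they are, and do not disturb the trowels, the tile or the float.

Things in the scene. Friction and masses are not known exactly. Their poses are not given: they have to be found in the camera images.
- stand: Fixed slotted pine stand, 40 mm high, slots along its y. Origin on the bench under the middle of the lid slot (10 mm wide, 14 mm deep, floor 26 mm above the bench); the block runs from x -185 to +30 mm and y -100 to +100 mm. Trowel slots at x = -75 and -150 mm, 6 mm wide, 25 mm deep.
- lid_square: Black square lid; origin mid-flange (116 x 116 x 8 mm). Central grey handle bar on its +z side: along y 56, wide 14, 24 mm above the flange. Square plug under it (-z) 80 x 80 mm, 6 deep. Starts on edge in the lid slot, upright within 0.15 rad: -x edge on top (142 mm above the bench), handle to the stand's +x, y along the slot. Lying handle up on the bench its origin is 10 mm high. 0.15 kg.
- lid_round: Black round lid lying on the bench, handle up. Origin mid-flange (diameter 108 mm, 8 mm thick), 10 mm above the bench. Central grey handle bar on its +z side: along y 56, wide 14, 24 mm above the flange. Round plug under it (-z), diameter 78 mm, 6 mm deep. 0.13 kg.
- tub_square: Black square tub of tile spacers, 112 x 112 mm, 90 mm high, rim 13 mm wide round a square mouth 86 x 86 mm, filled to 15 mm below the rim. Origin at the centre of its underside, x and y along its sides, z up. With its lid seated the lid's origin is 94 mm above this one. 0.7 kg, loose.
- tub_round: Black round tub of tile spacers, diameter 104 mm, 90 mm high, rim 10 mm wide round a mouth of diameter 84 mm, filled to 15 mm below the rim. Origin at the centre of its underside, z up. With its lid seated the lid's origin is 94 mm above this one. 0.7 kg, loose.
- trowel_fine: Bystander: steel trowel with small (6 mm) notches on its upper edge, blade 180 mm (own y) x 100 mm (own z), standing in a trowel slot, its blade top 115 mm above the bench, wooden handle 44 mm to its -x side. Origin at the middle of the blade's lower edge.
- trowel_coarse: Bystander: the same trowel with large (14 mm) notches, in the other trowel slot. Origin at the middle of the blade's lower edge.
- quarry_tile: Bystander: terracotta quarry tile 140 x 140 x 20 mm lying on the bench. Origin at the centre of its underside.
- grout_float: Bystander: grey rubber grout float 95 mm (own x) x 230 mm (own y), with an arched handle to 72 mm height. Origin at the centre of its underside.
Not all that is in view belongs to the job. Leave any blue, orange or red look-alike of the lid_square alone.

How it is judged:
By the outcome, as a careful person would: the job done as asked, in the order asked, and still so for the second after the job is handed in, with the robot touching nothing.
It also fails if it takes over 64 s, if anything falls off the work surface, if the arm or the gripper's body presses on something with over 40 N, if the wrist force passes 120 N, or if a joint passes its speed limit or range.

ROBOT

A 7-joint arm with a two-finger parallel gripper is mounted at the origin on the work surface. World frame = base frame: x ahead of the robot, y to its left, z up, the work surface at z = 0. Lengths are in mm, angles in rad, forces in N, time in s.
With the tool pointing down it reaches from about 400 to 900 mm from the base axis. Payload 5.5 kg.
Tool frame: the origin (TCP) lies at the centre of the arm's flange, where the gripper is bolted on; the fingertips stand 178 mm ahead of it and the grasp point (between the pads) lies 159 mm ahead of it; z points along the fingers, y is the line along which they close (so a half turn about z gives the same grasp; the last joint's range is limited). The gripper opens to 92 mm and grips with 3 to 60 N. Pads are 19 mm wide; open, the fingers measure 130 mm over their backs; the gripper's body (75 mm by 190 mm) begins 47 mm behind the grasp point.
Start: joints at [1.506, 0.501, -0.427, 1.55, 0.221, 1.138, -0.21], TCP at [209.301, -615.377, 404.729] pointing down, gripper open.
Joint ranges: [-2.88, 2.88], [-0.31, 2.03], [-1.54, 1.56], [0.2, 2.42], [-1.41, 4.55], [0.19, 2.02], [-2.57, 2.57]. Speed limits (rad/s): [2.57, 2.57, 3.14, 3.14, 3.14, 3.14, 3.14].

INTERFACE

Orientations are given as a unit quaternion [x, y, z, w].
In Python, from bench import ctrl, readout, viewer, order, finder gives the robot as it stands. The module is installed in compiled form; this text tells all that it offers. Calls block until the motion is done:
- ctrl.goto(position, orientation): joint-space move of the TCP to a pose.
- ctrl.move_straight(position, rot=None, feed=150, until_force=None): straight line of the TCP; rot=None keeps the orientation; feed is the mean speed in mm/s. With until_force (N) it stops when the force on the tool has changed by that much, and returns True; else False.
- ctrl.goto_joints(angles): joint-space move.
- ctrl.open_gripper() and ctrl.gripper_close(strength=None): open the fingers fully, or close them until they stop; strength is the grip in N (None keeps the last).
- ctrl.hold(seconds).
- ctrl.solve_ik(position, orientation): joint angles nearest the present ones, or None.
- readout.sense(): the state.
- viewer.camera(name): name is "scene" or "top" or "wrist"; returns the picture (384x512x3 uint8, blue, green, red); there is no depth.
- viewer.camera_params(name): a dict with "K" (3x3 intrinsics, pixels), "k1" (the pictures are not rectified: a ray, as slopes to the right and down, at radius r is drawn at 1 + k1 r^2 times it, then the intrinsics apply), "rvec" (rotation vector, rad) and "tvec" (3), from world to camera coordinates, as OpenCV has them. Camera axes: x right, y down, z forward; pixel columns grow to the right and rows downward; lengths in mm; the calibration is good to about 2 mm. A picture is of the moment at which its call begins: read the wrist's pose just before it. camera_params takes no time and is no camera call; for the wrist camera it gives the pose at the moment of the call.
A pose or a line that the arm cannot do raises ctrl.Unreachable and nothing moves.
- order.hand_in(): hands the job in; it is judged then, once.
Trained networks look in the newest picture that a camera, given by its name, has taken for a name from the list of things; names that differ only in an ending like _2 or _b are one class to them, and where a whole thing is asked for, a point or a joint stands for the part that bears it (a point fixed in the world has none). Each returns a list of dicts, best first, with "confidence" (0 to 1); they miss things now and then, are a little off and sometimes report something else, mostly with a low value. They report only what shows in the picture. A call takes as long as a camera call. They do not tell look-alikes from the thing itself.
- finder.spot_in(camera, query): "at" ([x, y, z] in mm, in the coordinates of the camera as it stood for that picture, good to about 4 mm: the middle of the surface that is visible of it).
- finder.cut_out(camera, query): "mask" (384x512 bool, what is visible of it).
- finder.tip_of(camera, query): "at" ([x, y, z] in mm, in the coordinates of the camera as it stood for that picture, good to about 4 mm: a listed point, or the origin of a listed thing).
The state is a dict: "clock": time; "joint_pos": joint angles; "qd": joint speeds; "joint_torque": joint torques, N m; "eef_pos": TCP position; "tcp_rot": TCP orientation; "force": force on the tool from outside, world axes, zero at the start; "wrist_torque": the same for the moment, N m; "opening": finger opening in mm; "grip_force": force on a finger pad.
Only numpy, scipy, OpenCV 4.12 (cv2) and the standard library are available. Lean on these libraries where they do the work, as an engineer would, in place of code of your own. Each camera call takes 0.05 s, during which the arm holds its last target. There are 200 camera calls.

## Working session

There is one attempt and no reset: what is moved stays moved. The work goes in short steps, each a Python script; the robot and the scene stay as the last script left them, time stands still between calls to the robot, and variables do not carry over. Pictures are saved under pics/ and viewed, at most 10 in all, crops included, and the job is handed in when it is done.

```bash
mkdir -p pics
cat > h.py <<'E'
import numpy as np, cv2
from scipy.spatial.transform import Rotation as R
from bench import ctrl, readout, viewer, order, finder
def c2w(cp,p):
    M,_=cv2.Rodrigues(np.array(cp["rvec"],float)); return M.T@(np.array(p,float)-np.array(cp["tvec"],float).ravel())
def ray(cp,uv):
    K=np.array(cp["K"]); x=(uv[0]-K[0,2])/K[0,0]; y=(uv[1]-K[1,2])/K[1,1]
    rd=np.hypot(x,y); r=rd
    for _ in range(30): r=rd/(1+cp["k1"]*r*r)
    s=r/rd if rd>0 else 1
    M,_=cv2.Rodrigues(np.array(cp["rvec"],float)); 
    return -M.T@np.array(cp["tvec"],float).ravel(), M.T@np.array([x*s,y*s,1.])
def at_z(cp,uv,z):
    o,d=ray(cp,uv); return o+d*(z-o[2])/d[2]
def proj(cp,P):
    M,_=cv2.Rodrigues(np.array(cp["rvec"],float)); c=(M@np.atleast_2d(P).T).T+np.array(cp["tvec"],float).ravel()
    s=c[:,:2]/c[:,2:]; s=s*(1+cp["k1"]*(s**2).sum(1,keepdims=True)); K=np.array(cp["K"])
    return s*[K[0,0],K[1,1]]+[K[0,2],K[1,2]]
E
python3 - <<'E'
from h import *
for c in ["scene","top"]:
    im=viewer.camera(c); cp=viewer.camera_params(c)
    cv2.imwrite(f"pics/{c}1.png",cv2.resize(im,None,fx=1.5,fy=1.5))
    print(c,-cv2.Rodrigues(np.array(cp["rvec"],float))[0].T@np.array(cp["tvec"]).ravel(),cp["K"][0][0],cp["k1"])
    for q in ["stand","lid_square","lid_round","tub_square","tub_round","trowel_fine","trowel_coarse","quarry_tile","grout_float"]:
        r=finder.tip_of(c,q)
        print(q,[(np.round(c2w(cp,d["at"])).astype(int).tolist(),np.round(proj(cp,c2w(cp,d["at"]))[0]).astype(int).tolist(),round(d["confidence"],2)) for d in r[:4]])
print(readout.sense())
E
```

```text
scene [1512.41266007  114.81347223  927.2720954 ] 371.2470084849914 -0.07642605102023689
stand [([474, 396, -1], [344, 203], 0.76)]
lid_square [([476, 414, 81], [352, 186], 0.94), ([360, 192, 58], [290, 171], 0.94), ([582, 588, 63], [407, 211], 0.74), ([705, 490, 58], [386, 238], 0.72)]
lid_round [([327, 390, 14], [338, 176], 0.53)]
tub_square [([520, -322, -3], [151, 208], 0.68)]
tub_round []
trowel_fine [([324, 388, 15], [337, 175], 0.91)]
trowel_coarse [([399, 403, 13], [344, 187], 0.85)]
quarry_tile [([693, 295, 0], [323, 247], 0.87)]
grout_float [([688, -389, -3], [119, 241], 0.62)]
top [ 231.7769393   101.54988056 1458.21070769] 391.5863377399125 -0.09480979757653928
stand [([468, 393, -1], [180, 205], 0.59)]
lid_square [([703, 487, 56], [155, 141], 0.97), ([473, 412, 84], [170, 200], 0.79), ([580, 584, 53], [128, 173], 0.56), ([361, 187, 57], [234, 232], 0.54)]
lid_round [([463, -72, 4], [304, 206], 0.87), ([518, -325, 1], [369, 192], 0.21)]
tub_square [([519, -324, 0], [368, 192], 0.76)]
tub_round []
trowel_fine [([321, 388, 15], [180, 244], 0.78)]
trowel_coarse [([395, 393, 14], [179, 224], 0.75)]
quarry_tile [([698, 283, -7], [211, 147], 0.68)]
grout_float [([683, -391, 1], [383, 150], 0.93)]
{'clock': 1.0, 'joint_pos': array([ 1.50617401,  0.50087277, -0.42704181,  1.55038057,  0.220764  ,
        1.13829527, -0.21026165]), 'qd': array([ 0.00040765,  0.00110436, -0.00159181, -0.00047646,  0.00079726,
       -0.00034773, -0.00060734]), 'joint_torque': array([-3.50904311e-04, -5.66454935e+01, -5.81094101e+00, -2.79507852e+01,
       -6.66818675e-02,  2.06531002e-02,  6.36734876e-05]), 'eef_pos': array([ 209.34546174, -615.36720597,  404.75753425]), 'tcp_rot': array([9.86589669e-01, 1.63220162e-01, 4.63259441e-05, 2.49910305e-05]), 'force': array([-1.28915836,  0.13920663, -0.43909607]), 'wrist_torque': array([ 0.06150409,  0.00071521, -0.04460788]), 'grip_force': 0.0, 'opening': 91.60686237972415}
```

View pics/scene1.png

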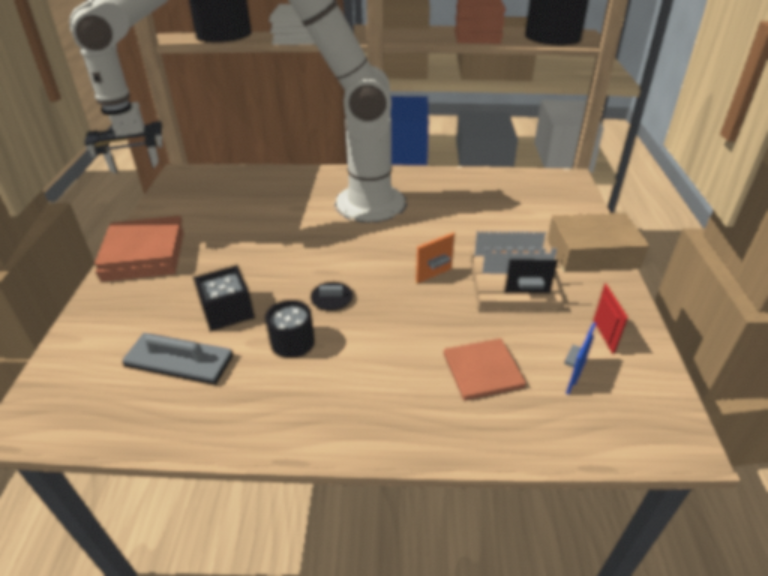

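View pics/top1.png

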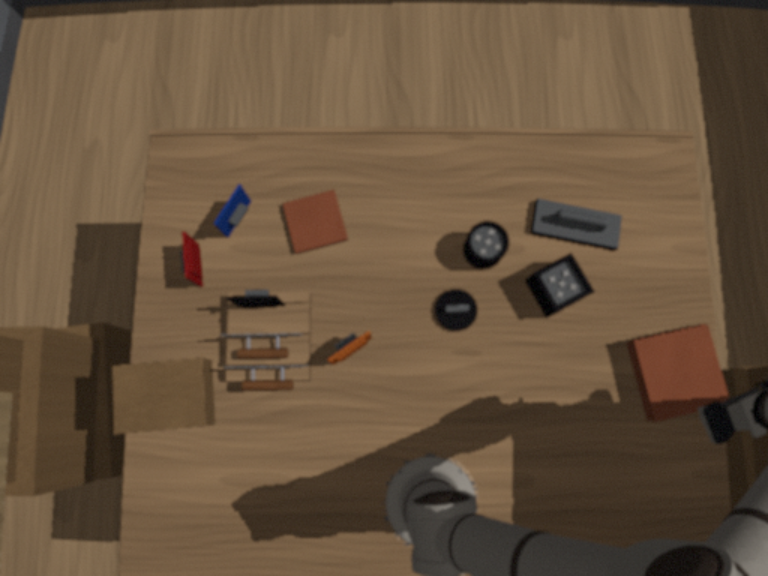

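The black lid_square candidates, in native pixels of the top view, are the stand one (170,200), blue (155,141), red (128,173) and orange (234,232). Only the black one standing in the slot fits the description. The tubs are at about (373,190) for the square and (324,163) for the round, with the round lid at (304,206). Next I'll take close looks with the wrist camera.

```bash
cat >> h.py <<'E'
def down(psi): return (R.from_euler('z',psi)*R.from_quat([1,0,0,0])).as_quat()
def look(tag,qs):
    cp=viewer.camera_params("wrist"); im=viewer.camera("wrist"); cv2.imwrite(f"pics/{tag}.png",im); np.save(f"pics/{tag}.npy",cp,allow_pickle=True)
    for q in qs:
        for n,f in (("tip",finder.tip_of),("cut",finder.cut_out)):
            for d in f("wrist",q)[:2]:
                if n=="tip": print(q,np.round(c2w(cp,d["at"]),1),np.round(proj(cp,c2w(cp,d["at"]))[0]),round(d["confidence"],2))
                else:
                    np.save(f"pics/{tag}_{q}.npy",d["mask"]); print(q,"mask",d["mask"].sum(),np.argwhere(d["mask"]).mean(0)[::-1].round(1),round(d["confidence"],2)); break
    return cp,im
E
python3 - <<'E'
from h import *
ctrl.goto([500,-190,480],down(0))
cp,im=look("w1",["lid_round","tub_square","tub_round"])
print("cam",c2w(cp,[0,0,0]),c2w(cp,[0,0,1])-c2w(cp,[0,0,0]),c2w(cp,[1,0,0])-c2w(cp,[0,0,0]),cp["K"][0][0],cp["k1"])
ctrl.goto([470,380,480],down(np.pi/2))
cp,im2=look("w2",["lid_square","stand"])
print("cam",c2w(cp,[0,0,0]),c2w(cp,[0,0,1])-c2w(cp,[0,0,0]),c2w(cp,[1,0,0])-c2w(cp,[0,0,0]))
cv2.imwrite("pics/w12.png",cv2.resize(np.vstack([im,im2]),(600*512//768*2//1*1,600)) if 0 else np.hstack([cv2.resize(im,(400,300)),cv2.resize(im2,(400,300))]))
s=readout.sense();print(s["clock"],s["joint_pos"],s["eef_pos"])
E
```

```text
lid_round [464.7 -70.6  10.4] [183. 179.] 0.89
lid_round mask 3150 [182.8 179.1] 0.77
tub_square [ 518.  -325.7   -1.8] [337. 146.] 0.88
tub_square mask 7975 [349.8 150.2] 0.74
tub_round [ 617.3 -141.1   -2.1] [223.  82.] 0.6
cam [ 572.86599817 -191.72483119  458.34334078] [-0.27466346  0.00104977 -0.96153985] [-7.99002334e-04 -9.99999308e-01 -8.63527930e-04] 276.58796468790575 0.01391637272846203
lid_square [583.2 583.3  53.1] [344.   4.] 0.95
lid_square [470.4 417.3  81.2] [255. 139.] 0.69
lid_square mask 1298 [193.9 289.5] 0.88
stand [472.6 396.   -4.9] [256. 147.] 0.82
stand mask 9666 [220.9 145.4] 0.65
cam [470.802788   452.24998805 458.27839808] [-7.14426998e-04 -2.73761989e-01 -9.61797205e-01] [ 9.99998158e-01 -1.90915142e-03 -1.99389841e-04]
5.5333 [ 0.13142254  0.66730667 -1.31711952  1.56504154  0.65134835  1.41969565
 -1.23640796] [470.50809737 379.37035596 479.99110749]
```

View pics/w12.png

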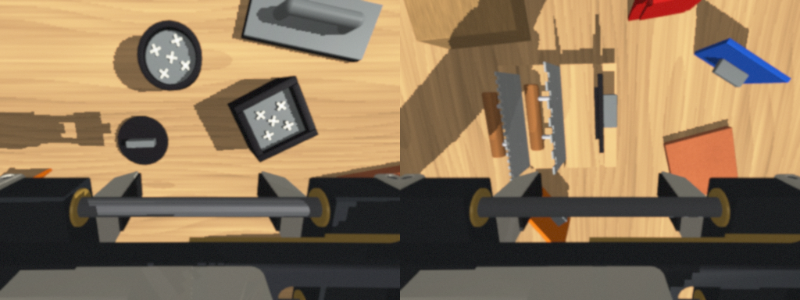

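The left half shows the round tub at (219,70) native, the square tub at (350,150) and the round lid at (182,179). The right half shows the black lid on edge in the slot with its grey handle toward +x, at about (255,140) native. The red and blue ones are elsewhere. I'll confirm it in a crop.

Run:
```python
from h import *
im=cv2.imread("pics/w2.png"); cp=np.load("pics/w2.npy",allow_pickle=True).item()
c=im[75:215,205:305].copy(); cv2.imwrite("pics/crop2.png",cv2.resize(c,None,fx=4.2,fy=4.2,interpolation=cv2.INTER_CUBIC))
# dark pixels near lid
g=im.max(2)
m=(g<60).astype(np.uint8); n,l,st,ce=cv2.connectedComponentsWithStats(m)
for i in range(1,n):
    if st[i,4]>150 and st[i,1]<230: 
        print(st[i],ce[i].round(1)); pts=np.argwhere(l==i)[:,::-1]; box=cv2.boxPoints(cv2.minAreaRect(pts.astype(np.float32)))
        print([at_z(cp,b,142).round(1)[:2].tolist() for b in box])
# w1: tubs
im=cv2.imread("pics/w1.png"); cp=np.load("pics/w1.npy",allow_pickle=True).item()
m=(im.max(2)<60).astype(np.uint8); n,l,st,ce=cv2.connectedComponentsWithStats(m)
for i in range(1,n):
    if st[i,4]>150 and st[i,1]<230: print("w1",st[i],ce[i].round(1),at_z(cp,ce[i],14).round(1))
cv2.imwrite("pics/crop1.png",cv2.resize(im[10:220,140:420],(798,598),interpolation=cv2.INTER_CUBIC))
```

```text
[250  95  10  99 684] [254.8 141.1]
[[464.1, 469.5], [473.7, 469.7], [476.2, 359.2], [465.6, 359.0]]
[    0   222   512   162 44972] [265.7 298.6]
[[99.6, 96.8], [165.0, 336.1], [789.2, 312.8], [842.3, 64.1]]
w1 [309   0 148  79 561] [371.2  56.3] [ 649.7 -360.6   14. ]
w1 [ 176   28   81   87 2005] [215.5  68.6] [ 633.7 -132.5   14. ]
w1 [ 292   99  113  107 3645] [346.9 148.2] [ 516.3 -337.7   14. ]
w1 [ 151  150   63   60 2520] [182.6 178.4] [466.9 -71.4  14. ]
w1 [153 223  28  31 458] [170.8 242.4] [350.9 -42.3  14. ]
w1 [330 223  27  31 474] [339.4 242. ] [ 351.6 -339.4   14. ]
w1 [ 384  227  128   77 7535] [453.8 264.9] [ 307.2 -547.1   14. ]
w1 [    0   228   512   156 31566] [231.2 318. ] [ 191.9 -144.9   14. ]
```

View pics/crop2.png

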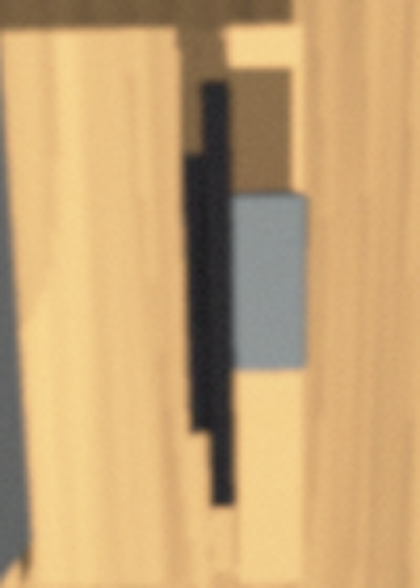

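View pics/crop1.png

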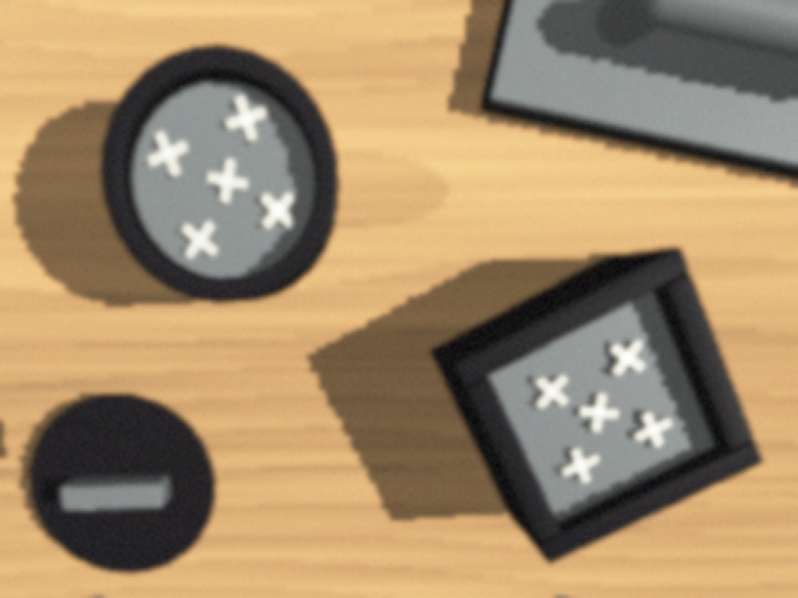

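Confirmed: it is the black lid in the slot, with the handle facing +x and the plug on the −x side. The pads can only grip the outer 18 mm of flange before they meet the plug, so I'll take 14 mm.

Run:
```python
from h import *
cp=np.load("pics/w2.npy",allow_pickle=True).item()
u=lambda x,y: at_z(cp,(x/4.2+205-.4,y/4.2+75-.4),142)[:2]
A=(u(203,85)+u(228,85))/2; B=(u(212,505)+u(235,505))/2
c=(A+B)/2; d=A-B; yaw=np.arctan2(-d[0],d[1]); print("top edge",A,B,np.linalg.norm(d),c,yaw)
t=np.radians(52)
for C in ([585,80],[570,95],[600,70],[620,80]):
    C=np.array(C,float); phi=np.arctan2(C[1],C[0]); e=np.array([np.cos(phi),np.sin(phi)])
    rot=R.from_euler('z',phi)*R.from_euler('y',-t)*R.from_quat(down(np.pi/2)); tz=rot.apply([0,0,1])
    P=np.r_[C+58*e,5]-280*tz
    js=[ctrl.solve_ik(P+[0,0,h],rot.as_quat()) for h in (120,0)]; print(C,P.round(),[None if j is None else np.round(j,2) for j in js])
q=down(np.pi/2+yaw)
print(ctrl.solve_ik([c[0],c[1],306],q))
if abs(np.linalg.norm(d)-116)<6 and abs(yaw)<.1:
    print(ctrl.move_straight([c[0],c[1],330],q,feed=200))
    print(ctrl.move_straight([c[0],c[1],306],q,feed=60,until_force=8))
    ctrl.gripper_close(20); s=readout.sense(); print(s["opening"],s["grip_force"],s["force"],s["eef_pos"],s["clock"])
    np.save("yaw.npy",yaw)
```

```text
top edge [471.48093138 469.77862749] [473.6143819  356.91073297] 112.88805616133236 [472.54765664 413.34468023] 0.018899940477678914
[585.  80.] [424.  58. 177.] [None, None]
[570.  95.] [410.  68. 177.] [None, None]
[600.  70.] [438.  51. 177.] [None, None]
[620.  80.] [459.  59. 177.] [None, None]
[-0.01726535  0.85050579 -1.13798303  1.67654856  0.83108849  1.1776353
 -1.35559877]
False
False
7.6620533774973 19.997473061084747 [-0.30902022  0.12498764 -0.5717314 ] [472.64311502 413.31682899 305.97834051] 8.2583
```

Run:
```python
from h import *
yaw=float(np.load("yaw.npy"))
s=readout.sense(); p=s["eef_pos"]
ctrl.move_straight([p[0],p[1],470],feed=200); 
s=readout.sense(); print(s["opening"],s["grip_force"],s["clock"])
n=0
for td in (52,45):
  t=np.radians(td)
  for C in ([585,80],[650,80],[720,80],[720,0],[780,50]):
   C=np.array(C,float); out=[]
   for ph in range(-180,180,15):
    phi=np.radians(ph); e=np.array([np.cos(phi),np.sin(phi)])
    rot=R.from_euler('z',phi)*R.from_euler('y',-t)*R.from_quat(down(np.pi/2)); tz=rot.apply([0,0,1])
    P=np.r_[C+58*e,5]-280*tz
    js=[ctrl.solve_ik(P+[0,0,h],rot.as_quat()) for h in (0,120)]
    if js[0] is not None: out.append((ph,js[1] is not None))
   print(td,C,out)
```

```text
7.639051709750761 19.99709129333496 9.225
52 [585.  80.] [(-150, False), (-135, True), (-120, True), (-105, True), (-90, True), (-75, True), (-60, True), (-45, True), (-30, True), (45, True), (60, True), (75, True), (90, True), (105, True), (120, True), (135, True), (150, True), (165, False)]
52 [650.  80.] [(-135, False), (-120, True), (-105, True), (-90, True), (-75, True), (-60, True), (-45, True), (-30, True), (-15, True), (0, True), (15, True), (30, True), (45, True), (60, True), (75, True), (90, True), (105, True), (120, True), (135, True), (150, False)]
52 [720.  80.] [(-120, False), (-105, True), (-90, True), (-75, True), (-60, True), (-45, True), (-30, True), (-15, True), (0, True), (15, True), (30, True), (45, True), (60, True), (75, True), (90, True), (105, True), (120, True), (135, False)]
52 [720.   0.] [(-120, True), (-105, True), (-90, True), (-75, True), (-60, True), (-45, True), (-30, True), (-15, True), (0, True), (15, True), (30, True), (45, True), (60, True), (75, True), (90, True), (105, True), (120, True)]
52 [780.  50.] [(-105, True), (-90, True), (-75, True), 
[... 815 characters left out ...]
5, True), (-90, True), (-75, True), (-60, True), (-45, True), (-30, True), (-15, True), (0, True), (15, True), (30, True), (45, True), (60, True), (75, True), (90, True), (105, True), (120, True), (135, True)]
45 [720.   0.] [(-135, False), (-120, True), (-105, True), (-90, True), (-75, True), (-60, True), (-45, True), (-30, True), (-15, True), (0, True), (15, True), (30, True), (45, True), (60, True), (75, True), (90, True), (105, True), (120, True), (135, True)]
45 [780.  50.] [(-120, False), (-105, True), (-90, True), (-75, True), (-60, True), (-45, True), (-30, True), (-15, True), (0, True), (15, True), (30, True), (45, True), (60, True), (75, True), (90, True), (105, True), (120, True)]
```

Run:
```python
from h import *
t=np.radians(52); C=np.array([660.,60])
rot=R.from_euler('y',-t)*R.from_quat(down(np.pi/2)); tz=rot.apply([0,0,1]); q=rot.as_quat()
P=np.r_[C+[58,0],5]-280*tz
def S(m): s=readout.sense(); print(m,s["clock"].__round__(2),s["eef_pos"].round(1),s["opening"].round(1),s["force"].round(1))
try: ctrl.move_straight(P+[0,0,100],q,feed=250)
except ctrl.Unreachable: print("line no"); ctrl.goto(P+[0,0,100],q)
S("pre"); ctrl.move_straight(P+[0,0,12],feed=150)
print(ctrl.move_straight(P-[0,0,15],feed=30,until_force=4)); S("down")
ctrl.open_gripper(); S("open")
p=readout.sense()["eef_pos"]; ctrl.move_straight(p-70*tz,feed=120); S("back")
cp,im=look("w3",["lid_square"])
r=viewer.camera("scene"); cv2.imwrite("pics/s3.png",np.hstack([im,cv2.resize(r[150:300,180:380],(512,384))])[:, :].copy() if 0 else cv2.resize(np.hstack([im,cv2.resize(r[150:300,180:380],(512,384))]),(800,300)))
```

```text
Traceback (most recent call last):
AttributeError: 'float' object has no attribute 'round'
```

```bash
cat >> h.py <<'E'
def S(m): s=readout.sense(); print(m,np.round(s["clock"],2),np.round(s["eef_pos"],1),np.round(s["opening"],1),np.round(s["force"],1),np.round(s["grip_force"],1))
E
python3 - <<'E'
from h import *
t=np.radians(52); C=np.array([660.,60])
rot=R.from_euler('y',-t)*R.from_quat(down(np.pi/2)); tz=rot.apply([0,0,1]); q=rot.as_quat()
P=np.r_[C+[58,0],5]-280*tz
S("pre"); ctrl.move_straight(P+[0,0,12],feed=150)
print(ctrl.move_straight(P-[0,0,15],feed=30,until_force=4)); S("down")
ctrl.open_gripper(); S("open")
p=readout.sense()["eef_pos"]; ctrl.move_straight(p-70*tz,feed=120); S("back")
cp,im=look("w3",["lid_square"])
r=viewer.camera("scene"); cv2.imwrite("pics/s3.png",cv2.resize(np.hstack([im,cv2.resize(r[150:300,180:380],(512,384))]),(800,300)))
E
```

```text
pre 12.01 [497.4  60.3 277.7] 8.2 [-0.3  0.1 -0.9] 20.0
True
down 13.33 [497.4  59.9 173.1] 8.1 [0.9 0.2 1.2] 20.1
open 14.7 [497.   59.7 173.2] 91.7 [ 0.7 -0.3  0.3] 0.2Traceback (most recent call last):
  File "<stdin>", line 8, in <module>
bench.Unreachable: the arm cannot follow that straight line within its joint ranges
```

Run:
```python
from h import *
t=np.radians(52); rot=R.from_euler('y',-t)*R.from_quat(down(np.pi/2)); tz=rot.apply([0,0,1])
p=readout.sense()["eef_pos"]
def tryy():
    for dist in (70,50,40,30):
        for v in (tz,np.array([.9,0,-.436]),np.array([1,0,0])):
            for dt in (0,4,8,12):
                q=(R.from_euler('y',-t+np.radians(dt))*R.from_quat(down(np.pi/2)))
                # keep fingertip moving along -v while the tool rights itself by dt
                tip=p+178*tz-dist*v; P=tip-178*q.apply([0,0,1])
                try: ctrl.move_straight(P,q.as_quat(),feed=120); print("ok",dist,v,dt); return
                except ctrl.Unreachable: pass
tryy(); S("back")
cp,im=look("w3",["lid_square"])
r=viewer.camera("scene"); cv2.imwrite("pics/s3.png",cv2.resize(np.hstack([im,cv2.resize(r[150:300,180:380],(512,384))]),(800,300)))
```

```text
ok 70 [ 0.78801075  0.         -0.61566148] 8
back 15.46 [458.7  59.5 234.8] 91.8 [-0.7  0.5 -0.3] 0.0
lid_square [655.2  64.6   8.7] [241. 181.] 0.96
lid_square mask 9844 [235.8 182.6] 0.62
```

View pics/s3.png

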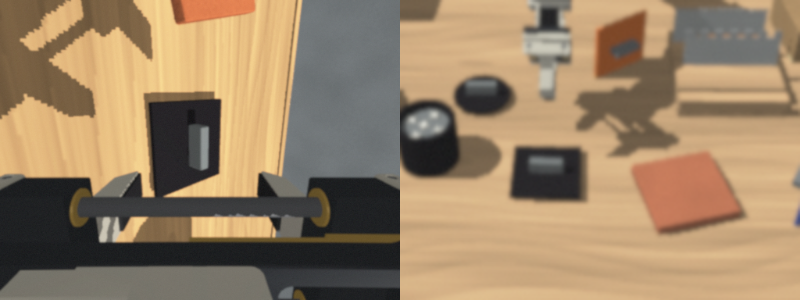

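The square lid now lies flat, handle up and released, at (241,181) in the wrist view. Next I'll fit outlines for accurate poses, using two views at different wrist yaws to expose any camera bias.

```bash
cat >> h.py <<'E'
from scipy.optimize import minimize
ang=np.linspace(0,2*np.pi,60,endpoint=False)
SH={"lid_round":(54*np.c_[np.cos(ang),np.sin(ang)],6,14),"tub_round":(52*np.c_[np.cos(ang),np.sin(ang)],0,90),
 "lid_square":(58*np.array([[1,1],[-1,1],[-1,-1],[1,-1.]]),6,14),"tub_square":(56*np.array([[1,1],[-1,1],[-1,-1],[1,-1.]]),0,90)}
def fit(tag,name,x0):
    """pose (x,y,yaw) whose projected outline best overlaps the dark blob's hull"""
    im=cv2.imread(f"pics/{tag}.png"); cp=np.load(f"pics/{tag}.npy",allow_pickle=True).item(); sh,z0,z1=SH[name]
    m=(im.max(2)<66).astype(np.uint8); n,l,st,ce=cv2.connectedComponentsWithStats(m)
    def hull(x):
        c,s=np.cos(x[2]),np.sin(x[2]); p=sh@np.array([[c,s],[-s,c]])+x[:2]
        return cv2.convexHull(proj(cp,np.vstack([np.c_[p,np.full(len(p),z)] for z in (z0,z1)])).astype(np.float32))
    h0=hull(x0); i=max((i for i in range(1,n) if st[i,4]>300 and cv2.pointPolygonTest(h0,tuple(map(float,ce[i])),False)>0),key=lambda i:st[i,4])
    pts=np.argwhere(l==i)[:,::-1]; c=np.vstack([pts+d for d in ([-.5,-.5],[.5,-.5],[-.5,.5],[.5,.5])]).astype(np.float32); H=cv2.convexHull(c); A=cv2.contourArea(H)
    def f(x):
        h=hull(x); I=cv2.intersectConvexConvex(H,h)[0]; return 1-I/(A+cv2.contourArea(h)-I)
    best=min((minimize(f,[x0[0],x0[1],x0[2]+d],method="Nelder-Mead",options=dict(initial_simplex=[[x0[0],x0[1],x0[2]+d],[x0[0]+6,x0[1],x0[2]+d],[x0[0],x0[1]+6,x0[2]+d],[x0[0],x0[1],x0[2]+d+.15]],xatol=.02,fatol=1e-6,maxiter=800)) for d in ((0,) if "round" in name else (0,.4,.8,1.2))),key=lambda r:r.fun)
    x=best.x; print(tag,name,x[:2].round(1),"yaw mod90 deg",np.degrees(x[2]).round(1)%90,"1-IoU",round(best.fun,4)); return x
E
python3 - <<'E'
from h import *
p=readout.sense()["eef_pos"]
ctrl.goto([600,-100,480],down(np.pi/2)); S("v4"); look("w4",[])
ctrl.goto([540,-360,480],down(np.pi/2)); S("v5"); look("w5",[])
for tg,n,x in (("w1","lid_round",[465,-71,0]),("w1","tub_round",[617,-141,0]),("w1","tub_square",[518,-325,0.4]),
 ("w4","lid_square",[657,62,0]),("w4","lid_round",[465,-71,0]),("w4","tub_round",[617,-141,0]),("w5","tub_square",[518,-325,0.4])):
    try: fit(tg,n,x)
    except Exception as e: print(tg,n,"fail",e)
im=np.hstack([cv2.resize(cv2.imread(f"pics/{t}.png"),(400,300)) for t in ("w4","w5")]); cv2.imwrite("pics/w45.png",im)
E
```

```text
v4 17.28 [599.7 -99.8 479.1] 91.8 [-0.5  0.4  0.4] 0.0
v5 18.38 [ 540.8 -357.6  480.3] 92.1 [ 0.2 -0.   0.1] 0.0
w1 lid_round [461.7 -68.8] yaw mod90 deg 3.9 1-IoU 0.0708
w1 tub_round [ 616.8 -144.1] yaw mod90 deg 2.7 1-IoU 0.0602
w1 tub_square [ 515.7 -320.5] yaw mod90 deg 27.7 1-IoU 0.0422
w4 lid_square [655.1  57.6] yaw mod90 deg 89.9 1-IoU 0.0692
w4 lid_round [463.9 -70.7] yaw mod90 deg 1.5 1-IoU 0.069
w4 tub_round [ 617.6 -140.9] yaw mod90 deg 2.8 1-IoU 0.0757
w5 tub_square [ 516.5 -323.6] yaw mod90 deg 27.8 1-IoU 0.0384
```

View pics/w45.png

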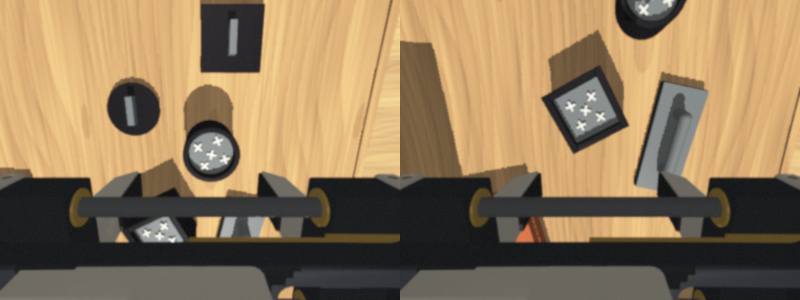

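```bash
python3 - <<'E'
s=open('h.py').read()
s=s.replace('''    m=(im.max(2)<66).astype(np.uint8)''','''    sc=4; im=cv2.resize(im,None,fx=sc,fy=sc,interpolation=cv2.INTER_CUBIC); g=im.max(2); m=(g<THR).astype(np.uint8); m=cv2.morphologyEx(m,cv2.MORPH_OPEN,np.ones((9,9),np.uint8))''')
s=s.replace("return cv2.convexHull(proj(cp,np","return cv2.convexHull((sc*(proj(cp,np").replace("for z in (z0,z1)])).astype(np.float32))","for z in (z0,z1)]))+.5)-.5).astype(np.float32))")
s=s.replace("p=sh@np","p=x[3]*sh@np" ).replace('h0=hull(x0)','h0=hull(list(x0)+[1])')
i=s.index("    best=min("); j=s.index("    x=best.x")
s=s[:i]+'''    def go(d):
        a=np.array([x0[0],x0[1],x0[2]+d,1.]); return minimize(f,a,method="Nelder-Mead",options=dict(initial_simplex=[a]+[a+e for e in np.diag([6,6,.15,.03])],xatol=.01,fatol=1e-7,maxiter=1500))
    best=min(map(go,(0,) if "round" in name else (0,.4,.8,1.2)),key=lambda r:r.fun)
'''+s[j:]
s=s.replace('round(best.fun,4))','round(best.fun,4),"scale",x[3].round(3))').replace("from scipy.optimize","THR=90\nfrom scipy.optimize")
open('h.py','w').write(s)
E
python3 - <<'E'
import h; from h import *
for T in (70,95):
  h.THR=T; print(T)
  for tg,n,x in (("w1","lid_round",[465,-71,0]),("w4","lid_round",[465,-71,0]),("w1","tub_round",[617,-141,0]),("w4","tub_round",[617,-141,0]),("w1","tub_square",[518,-325,0.4]),("w5","tub_square",[518,-325,0.4]),("w4","lid_square",[657,62,0])):
    try: fit(tg,n,x)
    except Exception as e: print(tg,n,"fail",e)
# handles: grey blobs at z=38 / tops
for tg,x in (("w1",(465,-71)),("w4",(465,-71)),("w4",(656,60))):
    im=cv2.imread(f"pics/{tg}.png"); cp=np.load(f"pics/{tg}.npy",allow_pickle=True).item(); im=cv2.resize(im,None,fx=4,fy=4,interpolation=cv2.INTER_CUBIC).astype(int)
    u=4*(proj(cp,np.array([[x[0],x[1],30.]]))[0]+.5)-.5; k=im.copy(); g=((im.min(2)>70)).astype(np.uint8)
    Y,X=np.mgrid[:im.shape[0],:im.shape[1]]; g[np.hypot(X-u[0],Y-u[1])>85]=0
    pts=np.argwhere(g)[:,::-1].astype(np.float32); r=cv2.minAreaRect(pts); b=cv2.boxPoints(r); W=[at_z(cp,(q+.5)/4-.5,30)[:2].round(1) for q in b]; print(tg,len(pts),W)
    e=max(((W[i+1]-W[i]) for i in range(3)),key=np.linalg.norm); print("handle yaw deg", np.degrees(np.arctan2(e[1],e[0]))%180, np.mean(W,0))
E
```

```text
70
w1 lid_round [463.5 -69.8] yaw mod90 deg 24.4 1-IoU 0.015 scale 0.958
w4 lid_round [463.8 -69.2] yaw mod90 deg 15.6 1-IoU 0.012 scale 0.962
w1 tub_round [ 618.7 -143.4] yaw mod90 deg 8.0 1-IoU 0.0094 scale 0.961
w4 tub_round [ 619.2 -141.8] yaw mod90 deg 3.1 1-IoU 0.0092 scale 0.952
w1 tub_square [ 517.1 -321.4] yaw mod90 deg 27.7 1-IoU 0.0074 scale 0.971
w5 tub_square [ 516.8 -322.3] yaw mod90 deg 27.900000000000006 1-IoU 0.0066 scale 0.975
w4 lid_square [656.8  60.2] yaw mod90 deg 0.0 1-IoU 0.0028 scale 0.966
95
w1 lid_round [463.7 -69.4] yaw mod90 deg 5.5 1-IoU 0.0189 scale 0.978
w4 lid_round [464.  -68.8] yaw mod90 deg 11.0 1-IoU 0.0147 scale 0.981
w1 tub_round [ 618.6 -143.3] yaw mod90 deg 8.5 1-IoU 0.0114 scale 0.976
w4 tub_round [ 619.2 -141.7] yaw mod90 deg 6.4 1-IoU 0.0114 scale 0.97
w1 tub_square [ 517.3 -321. ] yaw mod90 deg 27.7 1-IoU 0.0119 scale 0.989
w5 tub_square [ 516.9 -321.9] yaw mod90 deg 27.900000000000006 1-IoU 0.0104 scale 0.991
w4 lid_square [656.8  60.5] yaw mod90 deg 0.1 1-IoU 0.0089 scale 0.975
w1 6270 [array([468.7, -39.9]), array([ 473.4, -102.1]), array([ 454.9, -102.3]), array([450.1, -39.4])]
handle yaw deg 94.36387509818377 [461.775 -70.925]
w4 6760 [array([452., -43.]), array([469.4, -41. ]), array([471.4, -99.7]), array([ 453.4, -101.9])]
handle yaw deg 91.95140115668737 [461.55 -71.4 ]
w4 7710 [array([649.5,  33. ]), array([650. ,  86.2]), array([666.2,  85.6]), array([666.4,  32.4])]
handle yaw deg 89.4615216861778 [658.025  59.3  ]
```

```bash
cat >> h.py <<'E'
def pick(x,y,psi):
    ctrl.goto([x,y,290],down(psi)); S("above"); ctrl.move_straight([x,y,215],down(psi),feed=150)
    print("touch",ctrl.move_straight([x,y,195],feed=60,until_force=6)); ctrl.gripper_close(25); S("grip")
    return readout.sense()["eef_pos"][2]-195
def seat(x,y,psi,dz):
    q=down(psi); z=279+dz
    ctrl.move_straight([x,y,z+14],q,feed=120); ctrl.hold(.2)
    for dx,dy in [(0,0)]+[(r*np.cos(a),r*np.sin(a)) for r in (1.5,3) for a in np.arange(0,2*np.pi,np.pi/3)]:
        ctrl.move_straight([x+dx,y+dy,z+8.5],q,feed=60)
        hit=ctrl.move_straight([x+dx,y+dy,z-3],q,feed=30,until_force=4); S(("seat",round(dx,1),round(dy,1),hit))
        if readout.sense()["eef_pos"][2]<z+2.5: return True
    return False
E
python3 - <<'E'
from h import *
psi=np.pi/2+np.radians(3)
for P in ([463.8,-69.7,290],[463.8,-69.7,195],[618.9,-142.5,300]): print(ctrl.solve_ik(P,down(psi)) is not None)
dz=pick(463.8,-69.7,psi); ctrl.move_straight([463.8,-69.7,330],feed=200); S("lift")
ctrl.move_straight([618.9,-142.5,330],down(psi),feed=200)
print(seat(618.9,-142.5,psi,dz))
look("w6",[])
E
```

```text
True
True
True
above 19.76 [464.9 -70.4 290.6] 91.4 [1.1 0.3 0.5] 0.0
touch False
grip 22.08 [463.8 -69.7 195. ] 14.0 [-0.7 -0.7  0.1] 24.9
lift 22.9 [463.2 -70.  329.1] 13.9 [-0.6 -0.3 -1.1] 24.9
('seat', 0, 0, True) 25.17 [ 619.1 -142.5  278.7] 13.5 [-0.4 -0.1  3.7] 25.0
True
```

The round lid went straight in to seated height. I'll release it and do the square one.

Run:
```python
from h import *
ctrl.open_gripper(); ctrl.move_straight([619,-142.5,370],feed=200); S("up")
T=[517.0,-321.7]
for a in (27.8,-62.2):
    for p0 in (np.pi/2,-np.pi/2):
        print(a,p0,[ctrl.solve_ik(P,down(p)) is not None for P,p in (([656.8,60.2,195],p0),([*T,340],p0+np.radians(a)),([*T,279],p0+np.radians(a)))])
psi=np.pi/2
dz=pick(656.8,60.2,psi); ctrl.move_straight([656.8,60.2,390],feed=200); S("lift")
for a in (-62.2,27.8):
    q=down(psi+np.radians(a))
    if ctrl.solve_ik([*T,279],q) is not None: break
ctrl.goto([*T,390],q); S("over")
ok=seat(*T,psi+np.radians(a),dz); print(a,ok)
if ok:
    ctrl.open_gripper(); p=readout.sense()["eef_pos"]; ctrl.move_straight([p[0],p[1],400],feed=200)
    ctrl.goto([500,-190,480],down(0)); ctrl.hold(.2); cp,im=look("w7",["lid_square","lid_round"])
    r=viewer.camera("scene"); cv2.imwrite("pics/f.png",cv2.resize(np.hstack([im,cv2.resize(r[120:270,70:270],(512,384))]),(800,300)))
    cv2.imwrite("pics/s7.png",r)
    S("end")
```

```text
up 27.12 [ 618.6 -142.8  369.3] 92.2 [0.2 0.5 0.3] 0.0
27.8 1.5707963267948966 [True, True, True]
27.8 -1.5707963267948966 [True, True, True]
-62.2 1.5707963267948966 [True, True, True]
-62.2 -1.5707963267948966 [True, True, True]
above 28.0 [657.   58.5 289.3] 92.0 [-0.3 -1.1 -0.5] 0.0
touch False
grip 30.32 [656.9  60.2 195.1] 14.0 [ 0.6 -0.4 -0.1] 25.0
lift 31.44 [656.4  59.8 388.5] 13.8 [ 0.3  0.  -1.6] 25.0
over 32.95 [ 518.  -319.9  390.2] 14.3 [ 0.6  0.  -1.6] 25.0
('seat', 0, 0, True) 34.71 [ 517.3 -321.8  278.7] 14.0 [ 0.2 -0.6  3.1] 25.0
-62.2 True
lid_square [ 513.6 -319.9   95.5] [353. 158.] 0.92
lid_square mask 7909 [355.1 153.2] 0.98
lid_round [ 620.1 -141.9   92.8] [215.  70.] 0.62
lid_round mask 6670 [215.3  69.4] 0.88
end 37.92 [ 500.  -190.3  479.7] 92.0 [-0.4  0.4  0. ] 0.0
```

View pics/f.png

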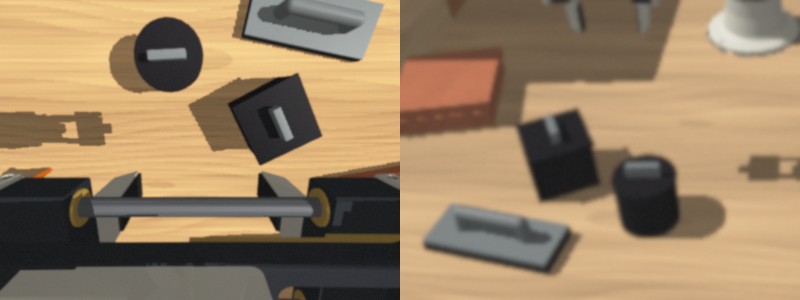

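Both lids sit flat on their tubs, round at (215,70) and square at (353,155) in the wrist view. Both went in to seated height, within 0.5 mm, and the robot is clear.

```bash
python3 -c "
from h import *
print(order.hand_in())"
```

```text
the job is handed in; nothing more can be done
None
```

Both tubs are closed with their matching lids at full seated height; the square lid was laid flat, released and picked up afresh first. Handed in at about 38 s of the 64 s; I didn't check the trowels, tile and float for movement beyond the pictures, and the hand-in gave no verdict.

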